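# Uncouple the air damper rod from its servomotor and hold it clear

## Task

Take the linkage rod of the big air damper (the fat flanged duct, not the small gas valve) off its servomotor: pull the spring-loaded release collar fully back along the rod, away from the ball, then lift the rod's end off the ball. Finish holding it there in the gripper, still, with the socket about 6 cm above the ball, and leave the gas valve's linkage and everything lying about on the bench as they are.

Things in the scene. Friction and masses are not known exactly. Their poses are not given: they have to be found in the camera images.
- air_unit: Air damper drive, fixed: plate 435 x 180 x 6 mm, servomotor (box, top 131 mm) at one end, flanged duct stub (138 mm across, 140 long) at the other. Origin on the bench under the ball; x along the rod from ball to damper, y to the servomotor shaft's side, z up. Plate x -95..340, y -40..140; servomotor x -91..21, y 2..98; its crank, top 161 mm, runs from there to the ball.
- air_rod: Air damper's linkage rod with head and collar, about 0.37 kg. Origin: centre of the socket, on the ball's centre while coupled; x axis along the rod to the cross pin at x = 240 mm at the damper end, on which it only tips up and down (drops of its own weight). Rod 9 mm thick, bare from 105 to 195 mm past the ball. Head over the ball 28 x 26 mm, top 14 mm above axis.
- air_ball (a point): Centre of the servomotor's 16 mm ball of the air damper drive, 180 mm above the bench, fixed.
- air_grip (a point): Middle of the air rod's release collar, on the rod's axis, 36 mm past the ball: steel block 36 mm long (along the rod), 24 x 24 mm across, free on both sides and for over 100 mm below. On its damper side a round pull flange 33 mm across, 6 thick, its face 18 mm from this point; on its ball side the socket head, 22 mm away, and two jaws that reach under the ball.
- air_collar (a joint): How far that collar is pulled back along the rod towards the damper, m: 0 closed, 0.015 at its stop. A spring pushes it shut with about 6 N, 12 N at the stop. The jaws let the ball go from about 0.011 on; once the socket is 15 mm above the ball the collar may slide forward again.
- gas_socket (a point): Centre of the socket of the second, equal linkage rod, that of the small gas valve (cast body 62 mm square between 56 mm square flanges, same plate and servomotor); leave it coupled.
- gas_collar (a joint): The same for the gas valve rod's collar, m; leave it at 0.
- spanner: Steel spanner 150 mm long lying on the air drive's plate; origin on its underside. Leave alone.
- pipe_cap: Copper pipe cap, 41 mm in diameter, 28 mm high, on the gas drive's plate; origin at its underside. Leave alone.
- grommet_block: Black rubber grommet block 70 x 45 x 30 mm on the bench between the drives; origin at its underside. Leave alone.
- valve_handle: Red plastic valve handwheel, 85 mm in diameter, 18 mm high, lying on the bench; origin at its underside. Leave alone.
- gauge: Round pressure gauge 80 mm in diameter, 28 mm high, lying on its back on the bench; origin at its underside. Leave alone.

How it is judged:
By the outcome, as a careful person would: the job done as asked, in the order asked, and still so for the second after the job is handed in, while the arm keeps its last pose, push and grip.
It also fails if it takes over 32 s, if anything falls off the work surface, if the arm or the gripper's body presses on something with over 40 N, if the wrist force passes 120 N, or if a joint passes its speed limit or range.

## Robot

A 6-joint arm with a two-finger parallel gripper is mounted at the origin on the work surface. World frame = base frame: x ahead of the robot, y to its left, z up, the work surface at z = 0. Lengths are in m, angles in rad, forces in N, time in s.
With the tool pointing down it reaches from about 0.35 to 0.975 m from the base axis. Payload 4.9 kg.
Tool frame: the origin (TCP) lies at the very end of the fingers, on their centre line; the grasp point (between the pads) lies 19 mm behind it (ctrl.grasp_offset is the distance from the TCP to the grasp point, in m); z points along the fingers, y is the line along which they close (so a half turn about z gives the same grasp; the last joint's range is limited). The gripper opens to 85 mm and grips with 20 to 120 N. Pads are 22 mm wide; open, the fingers measure 114 mm over their backs; the gripper's body (76 mm by 85 mm) begins 54 mm behind the grasp point. The pads swing forward as they close: fully open they stand 13 mm farther back than shut.
Start: joints at [1.152, 0.053, 1.613, -0, 1.476, -0.119], TCP at [0.185, 0.597, 0.231] pointing down, gripper open.
Joint ranges: [-3.01, 3.01], [-1.01, 2.22], [0.06, 2.58], [-1.02, 4.17], [0.09, 2.62], [-3.14, 3.14]. Speed limits (rad/s): [2.57, 2.57, 3.14, 3.14, 3.14, 3.14].

## Interface

Orientations are given as a rotation vector (axis times angle).
In Python, from station import ctrl, optics gives the robot as it stands.
- The arm moves only by the shell command python3 -m handwheel 'ROWS' [OPENING] [FORCE]. ROWS is JSON, a list of rows, each an object of numbers: "tx", "ty", "tz": the shift along the tool's x, y, z in mm; "roll": the turn about the tool's z in rad. A call has 1 to 12 rows; each row shifts and turns the commanded pose from where the row before left it, along the tool's axes as they then stand; what a row does not reach is not made up. A row lasts 1/12 s, in which the tool goes at most 41.7 mm and 7.16 degrees, less where a joint would pass 70% of its speed; a pose out of reach is approached as far as the arm can. A call with a gripper value outside its range is refused whole. OPENING is the finger opening in mm, from 0 to 85.4, set as the call begins (- or left out, the last holds). The fingers move at their own pace and stop on an object; FORCE is the grip in N (left out, the last holds). Time passes only in rows, so rows that do not move let the fingers close. It gives the time, the measured TCP pose, the force, the opening and the grip force at its end, in the units of the state.
- ctrl.get_obs(): the state, without advancing time (a new reading comes with each control period).
- optics.get_image(name): name is "scene" or "top"; returns (picture, depth): 384x512x3 uint8, red, green, blue; 384x512 float32, m along the optical axis (not along the pixel's ray), 0 where there is no reading.
- optics.camera_params(name): a dict with "mtx" (3x3 intrinsics, pixels), "k1" (the pictures are not rectified: a ray, as slopes to the right and down, at radius r is drawn at 1 + k1 r^2 times it, then the intrinsics apply), "extrinsics" (4x4, takes a point from camera to world coordinates). Camera axes: x right, y down, z forward; pixel columns grow to the right and rows downward; lengths in m; the calibration is good to about 2 mm. A picture is of the moment at which its call begins. camera_params takes no time and is no camera call.
- ctrl.finish_job(): hands the job in; it is judged then, once.
The state is a dict: "t": time; "q": joint angles; "dq": joint speeds; "effort": joint torques, N m; "tool_pos": TCP position; "tool_rot": TCP orientation; "contact_force": force on the tool from outside, world axes, zero at the start; "wrist_torque": the same for the moment, N m; "opening": finger opening in m; "grip_force": force on a finger pad.
Only numpy, scipy, OpenCV 4.12 (cv2) and the standard library are available. Lean on these libraries where they do the work, as an engineer would, in place of code of your own. Each camera call takes 0.05 s, during which the arm holds its last target. There are 200 camera calls.

## Working session

There is one attempt and no reset: what is moved stays moved. The work goes in short steps, Python scripts to look and compute and a shell command to move; the robot and the scene stay as the last step left them, time stands still between calls to the robot, and variables do not carry over. Pictures are saved under pics/ and viewed, at most 10 in all, crops included, and the job is handed in when it is done.

```bash
mkdir -p pics; ls; cat > h.py <<'E'
import numpy as np, cv2
from station import ctrl, optics
def grab(n):
    im,d=optics.get_image(n); p=optics.camera_params(n)
    np.savez(f'/tmp/{n}.npz',im=im,d=d,K=p['mtx'],k1=p['k1'],E=p['extrinsics']); return im,d
def load(n): return np.load(f'/tmp/{n}.npz')
def rays(f,uv):
    uv=np.atleast_2d(np.float64(uv)); K=np.array(f['K']); dist=np.array([float(f['k1']),0,0,0])
    return cv2.undistortPoints(uv[:,None],K,dist)[:,0]
def plane(f,uv,z):
    r=rays(f,uv); E=np.array(f['E']); D=np.c_[r,np.ones(len(r))]@E[:3,:3].T; o=E[:3,3]
    return o+D*((z-o[2])/D[:,2])[:,None]
def cloud(f):
    d=f['d']; v,u=np.mgrid[:d.shape[0],:d.shape[1]]
    r=rays(f,np.c_[u.ravel(),v.ravel()]); z=d.ravel()[:,None]; E=np.array(f['E'])
    return (np.c_[r*z,z]@E[:3,:3].T+E[:3,3]).reshape(*d.shape,3)
E
python3 - <<'E'
from h import *
for n in('scene','top'):
    im,d=grab(n); cv2.imwrite(f'pics/{n}0.png',im[:,:,::-1]); p=optics.camera_params(n); print(n,p['extrinsics'],p['k1'],(d==0).mean())
print(ctrl.get_obs())
E
```

```text
pics
scene [[ 0.78193521  0.46451316 -0.41569804  1.36048018]
 [ 0.62335097 -0.58620362  0.51749289 -1.03787743]
 [-0.00330144 -0.66377168 -0.74792797  1.62650527]
 [ 0.          0.          0.          1.        ]] -0.2137321297393132 0.020075480143229168
top [[ 0.00807138 -0.99459915  0.10347644  0.39923136]
 [-0.99974274 -0.01021976 -0.02024872 -0.00390034]
 [ 0.02119686 -0.10328639 -0.99442577  1.32817806]
 [ 0.          0.          0.          1.        ]] -0.03304959291298962 0.004069010416666667
{'t': 0.1, 'q': array([ 1.15197902e+00,  5.32973342e-02,  1.61414748e+00,  1.79552237e-05,
        1.47601706e+00, -1.18984643e-01]), 'dq': array([ 0.00118244, -0.00341056, -0.0037866 , -0.00135132,  0.00230977,
       -0.00058114]), 'effort': array([ 1.66002678e-06, -3.94908178e+01, -3.71361601e+01, -1.57443424e-04,
        3.97659969e-03, -1.75434639e-05]), 'tool_pos': array([0.18435498, 0.59660206, 0.23018744]), 'tool_rot': array([-4.69139566e-01, -3.10584550e+00,  2.82273230e-03]), 'contact_force': array([-0.44715299,  0.39187185, -0.00477222]), 'wrist_torque': array([ 0.00832173, -0.01206473,  0.01024108]), 'grip_force': 0.0, 'opening': 0.08551186943509442}
```

View pics/scene0.png

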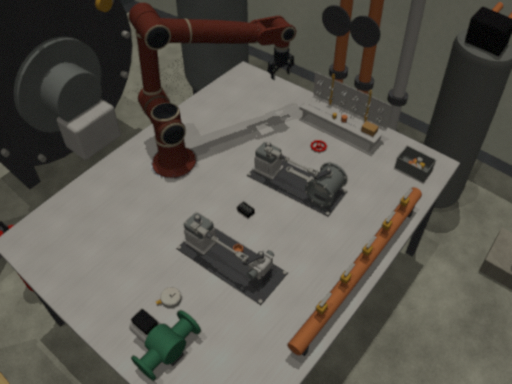

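View pics/top0.png

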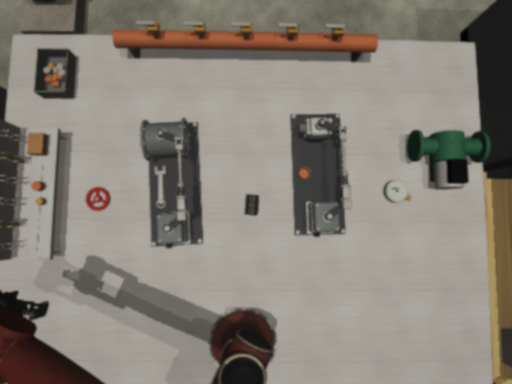

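The scene view shows the air drive at about (300,175), with its fat duct at (327,183). In the top view its duct is at (168,138), its servomotor at (172,230) and its rod along column ~181; the gas drive is on the right at (320,175).

```bash
python3 - <<'E'
from h import *
f=load('top'); im=f['im']; c=cloud(f)
cv2.imwrite('pics/topc.png',cv2.resize(im[110:255,135:215],None,fx=4,fy=4,interpolation=cv2.INTER_CUBIC)[:,:,::-1])
g=load('scene'); cv2.imwrite('pics/scc.png',cv2.resize(g['im'][130:220,235:355],None,fx=6,fy=6,interpolation=cv2.INTER_CUBIC)[:,:,::-1])
# rod/collar/head: cloud points z in 0.17..0.2 in region
for r in range(140,235,3):
    s=[f"{x}:{int(c[r,x,2]*1000)}" for x in range(172,192)]
    print(r,*[q.split(':')[1] for q in s])
for n in('top','scene'):
    P=cloud(load(n)).reshape(-1,3)
    m=(P[:,2]>.178)&(P[:,2]<.198)&(P[:,0]>.4)&(P[:,0]<.8)&(P[:,1]>.1)&(P[:,1]<.45)
    Q=P[m]; print(n,len(Q)); print(np.round(Q[np.argsort(Q[:,0])][::max(1,len(Q)//40)],3))
E
```

```text
140 161 160 157 188 177 158 175 174 168 189 173 136 139 139 28 23 22 8 7 4
143 126 126 123 189 184 123 124 155 153 181 178 136 132 22 21 25 21 16 7 4
146 119 117 121 185 180 190 186 186 186 189 178 132 129 26 25 28 27 16 5 8
149 113 113 115 111 185 187 191 183 185 186 180 122 128 113 30 31 27 21 21 5
152 99 100 98 99 95 100 186 185 181 100 97 112 112 114 102 97 46 22 4 5
155 79 74 78 73 75 71 181 183 183 65 6 101 99 103 97 71 51 58 6 10
158 6 11 7 8 2 6 182 186 178 8 7 10 9 78 74 67 2 3 9 3
161 -1 5 3 9 4 0 185 187 183 0 9 3 0 6 4 2 4 4 3 5
164 4 12 3 2 8 8 182 182 182 6 7 6 8 3 4 8 5 9 7 7
167 3 4 5 -1 5 4 181 182 185 5 7 1 4 9 8 5 2 5 4 9
170 9 6 6 7 10 7 184 186 183 8 6 8 6 7 4 3 5 9 7 6
173 7 6 4 5 3 6 9 181 186 179 9 5 2 7 5 7 4 5 4 9
176 6 9 4 6 5 4 6 182 181 178 7 2 6 7 9 7 5 5 3 1
179 3 4 6 4 3 1 4 186 184 183 7 5 4 5 11 4 5 9 4 3
182 1 7 7 2 5 3 2 190 191 181 188 6 7 4 2 2 4 5 3 3
185 2 5 3 4 5 186 188 189 192 189 189 181 0 8 2 4 8 9 6 4
188 3 7 2 5 2 7 179 188 188 190 182 178 2 6 9 2 9 5 2 1
191 7 2 5 6 2 3 186 184 188 187 1328 6 3 7 3 6 8 8 12 6
194 8 6 4 7 3 5 179 186 190
[... 1999 characters left out ...]
0.185]
 [0.452 0.187 0.193]
 [0.456 0.175 0.193]
 [0.46  0.191 0.189]
 [0.466 0.182 0.193]
 [0.47  0.184 0.188]
 [0.476 0.183 0.192]
 [0.477 0.196 0.19 ]
 [0.484 0.186 0.195]
 [0.486 0.177 0.192]
 [0.488 0.203 0.179]
 [0.489 0.18  0.191]
 [0.496 0.192 0.18 ]
 [0.507 0.192 0.181]
 [0.512 0.199 0.184]
 [0.52  0.203 0.186]
 [0.525 0.19  0.187]
 [0.53  0.196 0.186]
 [0.54  0.19  0.185]
 [0.557 0.195 0.179]
 [0.574 0.193 0.185]
 [0.588 0.195 0.186]
 [0.599 0.201 0.183]
 [0.61  0.193 0.184]
 [0.628 0.203 0.187]
 [0.633 0.196 0.19 ]
 [0.637 0.205 0.186]
 [0.642 0.198 0.189]
 [0.647 0.206 0.186]
 [0.65  0.216 0.185]
 [0.657 0.222 0.178]
 [0.662 0.199 0.183]
 [0.67  0.202 0.18 ]
 [0.673 0.213 0.178]]
```

View pics/topc.png

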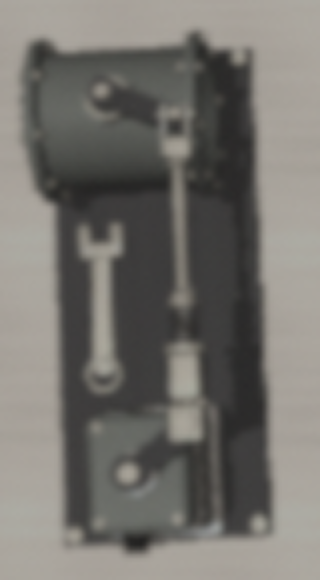

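View pics/scc.png

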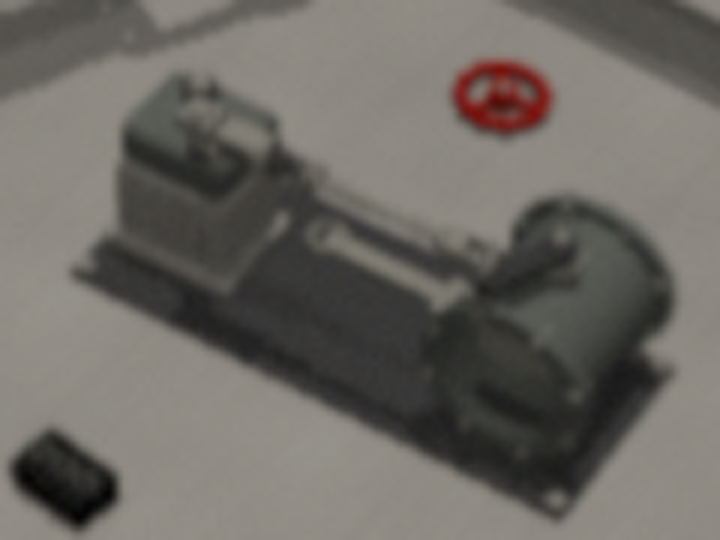

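The crops show the collar at top-crop (183,373), the head at (183,420), and the round flange at (180,350). The rod runs up to the clevis at (175,130).

```bash
cat > meas.py <<'E'
from h import *
from scipy.spatial.transform import Rotation as R
for n in('top','scene'):
    P=cloud(load(n)).reshape(-1,3)
    m=(P[:,2]>.174)&(P[:,2]<.204)&(P[:,0]>.38)&(P[:,0]<.7)&(P[:,1]>.165)&(P[:,1]<.225); Q=P[m]
    r=Q[(Q[:,0]>.52)&(Q[:,0]<.6)]; c=Q[(Q[:,0]>.42)&(Q[:,0]<.48)]
    print(n,'rod',r.mean(0).round(4),'col',c.mean(0).round(4),'c y range',np.percentile(c[:,1],[3,97]))
    k=np.polyfit(np.r_[[r[:,0].mean(),c[:,0].mean()]],np.r_[[r[:,1].mean(),c[:,1].mean()]],1); print('yaw',np.arctan(k[0]),k)
    a=np.arctan(k[0]); u=np.array([np.cos(a),np.sin(a)]); s=Q[:,:2]@u; 
    for lo in np.arange(s.min(),.53,.004):
        w=Q[(s>=lo)&(s<lo+.004)]; l=w[:,:2]@[-u[1],u[0]]
        if len(w): print(round(lo,3),len(w),'w',(np.ptp(l)*1e3).round(),'mid',((l.max()+l.min())*500).round(1),'z',(np.median(w[:,2])*1e3).round(),'zmax',(w[:,2].max()*1e3).round())
o=ctrl.get_obs(); print(o['tool_pos'],R.from_rotvec(o['tool_rot']).as_matrix().round(4))
# top-view bench corners of dark plate
f=load('top'); print('plate bl/br/tr (z=6mm):',plane(f,[[152,244],[201.5,242],[195,123.5]],.006).round(4))
# head end & flange edges along rod by ray at known heights
im=f['im'].astype(int).sum(2)//3
print([int(x) for x in im[185:230,179:184].mean(1)])
print('rows->x', plane(f,[[181,r] for r in (196,199,211.5,220)],.193)[:,0].round(4))
E
python3 meas.py
```

```text
top rod [0.5588 0.1977 0.1838] col [0.451  0.1894 0.191 ] c y range [0.17771766 0.20183685]
yaw 0.07701535570173455 [0.07716799 0.15460746]
0.423 15 w 24.0 mid 155.6 z 192.0 zmax 196.0
0.427 11 w 24.0 mid 155.5 z 194.0 zmax 200.0
0.431 12 w 24.0 mid 155.2 z 195.0 zmax 201.0
0.435 14 w 24.0 mid 155.6 z 196.0 zmax 199.0
0.439 9 w 23.0 mid 154.5 z 196.0 zmax 202.0
0.443 11 w 24.0 mid 154.5 z 193.0 zmax 199.0
0.447 13 w 22.0 mid 154.7 z 193.0 zmax 197.0
0.451 8 w 19.0 mid 154.5 z 183.0 zmax 188.0
0.455 9 w 22.0 mid 155.5 z 190.0 zmax 194.0
0.459 16 w 23.0 mid 154.5 z 191.0 zmax 194.0
0.463 11 w 22.0 mid 155.0 z 191.0 zmax 196.0
0.467 9 w 22.0 mid 154.7 z 191.0 zmax 194.0
0.471 15 w 22.0 mid 154.6 z 190.0 zmax 198.0
0.475 12 w 23.0 mid 154.5 z 190.0 zmax 195.0
0.479 8 w 21.0 mid 154.5 z 191.0 zmax 195.0
0.483 14 w 21.0 mid 154.6 z 192.0 zmax 196.0
0.487 8 w 18.0 mid 155.7 z 191.0 zmax 193.0
0.491 13 w 29.0 mid 153.8 z 192.0 zmax 196.0
0.495 11 w 27.0 mid 154.4 z 194.0 zmax 196.0
0.499 10 w 15.0 mid 154.5 z 187.0 zmax 190.0
0.503 7 w 15.0 mid 155.3 z 185.0 zmax 188.0
0.507 5 w 13.0 mid 155
[... 1220 characters left out ...]
.51 5 w 14.0 mid 152.8 z 180.0 zmax 186.0
0.514 2 w 2.0 mid 146.2 z 180.0 zmax 184.0
0.518 2 w 4.0 mid 145.7 z 182.0 zmax 182.0
0.522 4 w 11.0 mid 145.9 z 187.0 zmax 191.0
0.526 3 w 7.0 mid 151.0 z 183.0 zmax 184.0
[0.18435498 0.59660206 0.23018744] [[-9.554e-01  2.954e-01 -8.000e-04]
 [ 2.954e-01  9.554e-01 -1.700e-03]
 [ 2.000e-04 -1.900e-03 -1.000e+00]]
plate bl/br/tr (z=6mm): [[0.3282 0.3177 0.006 ]
 [0.3367 0.146  0.006 ]
 [0.7582 0.1787 0.006 ]]
[110, 94, 78, 70, 62, 58, 56, 58, 65, 74, 97, 124, 131, 131, 144, 153, 155, 157, 158, 159, 161, 162, 160, 151, 132, 119, 125, 143, 151, 154, 157, 157, 156, 153, 136, 100, 68, 57, 59, 65, 71, 74, 75, 76, 76]
rows->x [0.4827 0.4736 0.4359 0.4104]
```

```bash
python3 -m handwheel '[{"roll":-0.12,"tz":-15},{"roll":-0.12,"tz":-15},{"roll":-0.12,"tz":-15},{"roll":-0.017}]' 60 40; python3 -m handwheel '[{"tx":-20,"ty":-34},{"tx":-20,"ty":-34},{"tx":-20,"ty":-34},{"tx":-20,"ty":-34},{"tx":-20,"ty":-34},{"tx":-20,"ty":-34},{"tx":-20,"ty":-34},{"tx":-20,"ty":-34},{"tx":-20,"ty":-34},{"tx":-20,"ty":-34},{"tx":-20,"ty":-34},{"tx":0}]'
cat > pose.py <<'E'
from h import *
from scipy.spatial.transform import Rotation as R
o=ctrl.get_obs(); M=R.from_rotvec(o['tool_rot']).as_matrix(); a=.077
print('t',o['t'],'pos',o['tool_pos'].round(4),'open',o['opening'],'F',o['contact_force'].round(1),'grip',o['grip_force'])
print('yaw err: roll by',round(float(-((np.arctan2(-np.sin(a),-np.cos(a))-np.arctan2(M[1,0],M[0,0])+np.pi)%(2*np.pi)-np.pi)),4),'q',o['q'].round(2))
p=o['tool_pos']; u=np.array([np.cos(a),np.sin(a)]); s=p[:2]@u; l=p[:2]@[-u[1],u[0]]
print('s-sball mm',(s-.4380)*1e3,'l-axis',(l-.1543)*1e3)
print('to target tool mm',((np.array([.4652,.1905,.161])-p)@M*1e3).round(1))
E
python3 pose.py
```

```text
t 0.1 pos [0.1844 0.5966 0.2302] open 0.08551186943509442 F [-0.4  0.4 -0. ] grip 0.0
yaw err: roll by -0.3768 q [ 1.15  0.05  1.61  0.    1.48 -0.12]
s-sball mm -208.29828869581672 l-axis 426.3529966795835
to target tool mm [-388.3 -304.9   69.7]$[0]: bad value
$[0]: bad value
```

```bash
python3 -m handwheel '[{"tx":0,"ty":0,"tz":-15,"roll":-0.12},{"tx":0,"ty":0,"tz":-15,"roll":-0.12},{"tx":0,"ty":0,"tz":-15,"roll":-0.12},{"tx":0,"ty":0,"tz":0,"roll":-0.017}]' 60 40; python3 pose.py
```

```text
t: 0.43
tool_pos: [0.1851, 0.5983, 0.2797]
tool_rot: [-0.125, 3.137, 0.007]
contact_force: [0.5, 0.8, 0.9]
opening: 0.0599
grip_force: 0.0
t 0.4333 pos [0.1851 0.5983 0.2797] open 0.059939660209617954 F [0.5 0.8 0.9] grip 0.0
yaw err: roll by 0.0028 q [ 1.15  0.03  1.56 -0.    1.55 -0.5 ]
s-sball mm -207.44660800835823 l-axis 427.96731892329234
to target tool mm [-246.4 -429.4  117.4]
```

```bash
python3 -m handwheel '[{"tx":-20,"ty":-35,"tz":0,"roll":0},{"tx":-20,"ty":-35,"tz":0,"roll":0},{"tx":-20,"ty":-35,"tz":0,"roll":0},{"tx":-20,"ty":-35,"tz":0,"roll":0},{"tx":-20,"ty":-35,"tz":0,"roll":0},{"tx":-20,"ty":-35,"tz":0,"roll":0},{"tx":-20,"ty":-35,"tz":0,"roll":0},{"tx":-20,"ty":-35,"tz":0,"roll":0},{"tx":-20,"ty":-35,"tz":0,"roll":0},{"tx":-20,"ty":-35,"tz":0,"roll":0},{"tx":-20,"ty":-35,"tz":0,"roll":0},{"tx":0,"ty":0,"tz":0,"roll":0}]' >/dev/null; python3 pose.py
```

```text
t 1.4333 pos [0.4362 0.225  0.2749] open 0.06011580308157522 F [ 0.2 -0.  -0.3] grip 0.0
yaw err: roll by -0.0103 q [ 0.33 -0.3   1.86 -0.    1.58 -1.31]
s-sball mm 14.196621662575016 l-axis 36.477369431830496
to target tool mm [-26.7 -36.  114. ]
```

```bash
python3 -m handwheel '[{"tx":-13,"ty":-18,"tz":0,"roll":-0.01},{"tx":-13,"ty":-18,"tz":0,"roll":0},{"tx":0,"ty":0,"tz":15,"roll":0},{"tx":0,"ty":0,"tz":15,"roll":0},{"tx":0,"ty":0,"tz":0,"roll":0},{"tx":0,"ty":0,"tz":0,"roll":0}]' >/dev/null; python3 pose.py
```

```text
t 1.9333 pos [0.4614 0.1965 0.2445] open 0.06035091318060658 F [-0.7 -0.4  0. ] grip 0.0
yaw err: roll by 0.009 q [ 0.25 -0.25  1.88  0.    1.52 -1.4 ]
s-sball mm 37.16441724378272 l-axis 6.0984365053753375
to target tool mm [-3.5 -6.2 83.5]
```

```bash
python3 -m handwheel '[{"tx":-3,"ty":-6,"tz":15,"roll":0.005},{"tx":0,"ty":0,"tz":20,"roll":0},{"tx":0,"ty":0,"tz":0,"roll":0},{"tx":0,"ty":0,"tz":0,"roll":0}]' >/dev/null; python3 pose.py; python3 - <<'E'
from h import *
ims=[grab(n)[0] for n in('top','scene')]
a=cv2.resize(ims[0][170:250,140:230],None,fx=4.4,fy=4.4,interpolation=cv2.INTER_CUBIC)
b=cv2.resize(ims[1][120:200,235:325],None,fx=4.4,fy=4.4,interpolation=cv2.INTER_CUBIC)
cv2.imwrite('pics/hover.png',np.hstack([a,b])[:,:,::-1])
E
```

```text
t 2.2667 pos [0.4654 0.191  0.211 ] open 0.060201178981747906 F [ 1.4 -0.3  0.1] grip 0.0
yaw err: roll by 0.0052 q [ 0.24 -0.23  1.91  0.    1.46 -1.41]
s-sball mm 40.66684707804236 l-axis 0.34971833794339435
to target tool mm [ 0.1 -0.5 50. ]
```

View pics/hover.png

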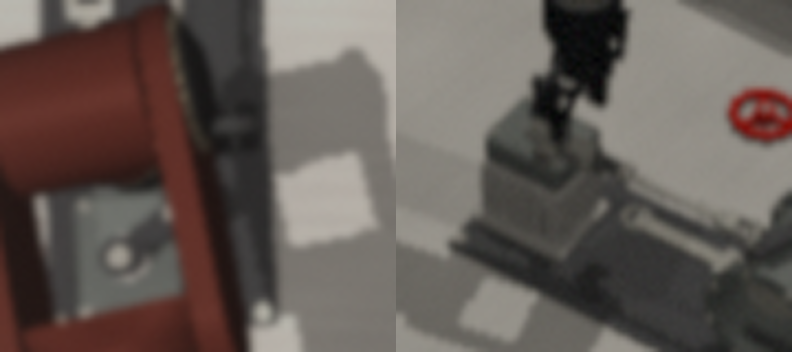

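The top view is blocked by the wrist. The scene half shows the open fingers at (550,105) and (600,90), either side of the collar. Descending.

```bash
python3 -m handwheel '[{"tx":0,"ty":0,"tz":10,"roll":0.005},{"tx":0,"ty":0,"tz":10,"roll":0},{"tx":0,"ty":0,"tz":10,"roll":0},{"tx":0,"ty":0,"tz":10,"roll":0},{"tx":0,"ty":0,"tz":10,"roll":0},{"tx":0,"ty":0,"tz":0,"roll":0},{"tx":0,"ty":0,"tz":0,"roll":0}]' >/dev/null; python3 pose.py; python3 -m handwheel '[{"tx":0,"ty":0,"tz":0,"roll":0},{"tx":0,"ty":0,"tz":0,"roll":0},{"tx":0,"ty":0,"tz":0,"roll":0},{"tx":0,"ty":0,"tz":0,"roll":0},{"tx":0,"ty":0,"tz":0,"roll":0},{"tx":0,"ty":0,"tz":0,"roll":0}]' 0 40; python3 pose.py
```

```text
t 2.95 pos [0.4653 0.1905 0.16  ] open 0.06026510289488862 F [ 0.2 -0.6 -0. ] grip 0.0
yaw err: roll by 0.0001 q [ 0.24 -0.19  1.96 -0.    1.37 -1.41]
s-sball mm 40.55434709438305 l-axis -0.11457033243533754
to target tool mm [ 0.1 -0.  -1. ]
t: 3.45
tool_pos: [0.4664, 0.1914, 0.1623]
tool_rot: [-0.121, 3.138, 0.002]
contact_force: [0.3, 3.2, 3.3]
opening: 0.0233
grip_force: 41.4
t 3.45 pos [0.4664 0.1914 0.1623] open 0.02325022413631116 F [0.3 3.2 3.3] grip 41.39425277709961
yaw err: roll by 0.0002 q [ 0.24 -0.19  1.96  0.    1.37 -1.41]
s-sball mm 41.78532986248479 l-axis 0.68297714765303
to target tool mm [ 1.3 -0.8  1.3]
```

```bash
python3 -m handwheel '[{"tx":-3,"ty":0,"tz":0,"roll":0},{"tx":-3,"ty":0,"tz":0,"roll":0},{"tx":-3,"ty":0,"tz":0,"roll":0},{"tx":-3,"ty":0,"tz":0,"roll":0},{"tx":0,"ty":0,"tz":0,"roll":0},{"tx":0,"ty":0,"tz":0,"roll":0},{"tx":0,"ty":0,"tz":0,"roll":0}]' - 60 >/dev/null; python3 pose.py;  python3 -m handwheel '[{"tx":-1,"ty":0,"tz":0,"roll":0},{"tx":-1,"ty":0,"tz":0,"roll":0},{"tx":-1,"ty":0,"tz":0,"roll":0},{"tx":0,"ty":0,"tz":0,"roll":0},{"tx":0,"ty":0,"tz":0,"roll":0},{"tx":0,"ty":0,"tz":0,"roll":0}]' >/dev/null; python3 pose.py
```

```text
t 4.0333 pos [0.4764 0.1921 0.1622] open 0.02319334050796597 F [-10.1   2.    8.8] grip 63.139883279800415
yaw err: roll by 0.0005 q [ 0.24 -0.16  1.94  0.    1.37 -1.41]
s-sball mm 51.81339561521303 l-axis 0.604646931098296
to target tool mm [11.3 -0.7  1.3]
t 4.5333 pos [0.4792 0.1923 0.1623] open 0.02315073025497375 F [-11.4   2.1   9.3] grip 63.24463605880737
yaw err: roll by 0.0005 q [ 0.24 -0.15  1.93  0.    1.37 -1.41]
s-sball mm 54.529604450878566 l-axis 0.559827468124191
to target tool mm [14.  -0.7  1.3]
```

```bash
python3 -m handwheel '[{"tx":-1,"ty":0,"tz":0,"roll":0},{"tx":-0.5,"ty":0,"tz":0,"roll":0},{"tx":0,"ty":0,"tz":0,"roll":0},{"tx":0,"ty":0,"tz":0,"roll":0},{"tx":0,"ty":0,"tz":0,"roll":0}]' >/dev/null; python3 pose.py;  python3 -m handwheel '[{"tx":-1,"ty":0,"tz":0,"roll":0},{"tx":0,"ty":0,"tz":0,"roll":0},{"tx":0,"ty":0,"tz":0,"roll":0},{"tx":0,"ty":0,"tz":0,"roll":0}]' >/dev/null; python3 pose.py
```

```text
t 4.95 pos [0.4805 0.1924 0.1622] open 0.02306856984106886 F [-11.    1.1  10.7] grip 63.299349546432495
yaw err: roll by 0.0006 q [ 0.24 -0.15  1.93  0.    1.37 -1.41]
s-sball mm 55.87297965495836 l-axis 0.5702511316500458
to target tool mm [15.4 -0.7  1.3]
t 5.2833 pos [0.4813 0.1924 0.1622] open 0.022878028039345806 F [-12.1   1.7  10.8] grip 63.32900047302246
yaw err: roll by 0.0005 q [ 0.24 -0.15  1.92  0.    1.37 -1.41]
s-sball mm 56.71904107974435 l-axis 0.5420691812260126
to target tool mm [16.2 -0.7  1.3]
```

```bash
python3 -m handwheel '[{"tx":-1,"ty":0,"tz":0,"roll":0},{"tx":0,"ty":0,"tz":0,"roll":0},{"tx":0,"ty":0,"tz":0,"roll":0},{"tx":0,"ty":0,"tz":0,"roll":0}]' >/dev/null; python3 pose.py
```

```text
t 5.6167 pos [0.4813 0.1924 0.1622] open 0.023252646393019844 F [-16.6   1.5  12.2] grip 63.72282385826111
yaw err: roll by 0.0007 q [ 0.24 -0.15  1.92  0.    1.37 -1.41]
s-sball mm 56.71117850624052 l-axis 0.5479065990572074
to target tool mm [16.2 -0.7  1.3]
```

```bash
python3 -m handwheel '[{"tx":0,"ty":0,"tz":-2,"roll":0},{"tx":0,"ty":0,"tz":-2,"roll":0},{"tx":0,"ty":0,"tz":-2,"roll":0},{"tx":-0.2,"ty":0,"tz":-2,"roll":0},{"tx":0,"ty":0,"tz":0,"roll":0},{"tx":0,"ty":0,"tz":0,"roll":0}]' >/dev/null; python3 pose.py
```

```text
t 6.1167 pos [0.4795 0.1923 0.1654] open 0.022871838773368812 F [-10.1   4.2  -3.9] grip 61.4313930273056
yaw err: roll by 0.0006 q [ 0.24 -0.15  1.92  0.    1.39 -1.41]
s-sball mm 54.832875681022294 l-axis 0.5272349383720343
to target tool mm [14.3 -0.7  4.6]
```

```bash
python3 -m handwheel '[{"tx":-1.5,"ty":0,"tz":0,"roll":0},{"tx":-1.5,"ty":0,"tz":0,"roll":0},{"tx":0,"ty":0,"tz":0,"roll":0},{"tx":0,"ty":0,"tz":0,"roll":0}]' >/dev/null; python3 pose.py;python3 -m handwheel '[{"tx":0,"ty":0,"tz":-2,"roll":0},{"tx":-0.3,"ty":0,"tz":-2,"roll":0},{"tx":-0.3,"ty":0,"tz":-2,"roll":0},{"tx":0,"ty":0,"tz":0,"roll":0},{"tx":0,"ty":0,"tz":0,"roll":0}]' >/dev/null; python3 pose.py
```

```text
t 6.45 pos [0.4812 0.1924 0.1647] open 0.0227440984410733 F [-15.    2.4  -1.5] grip 61.54732882976532
yaw err: roll by 0.0007 q [ 0.24 -0.14  1.92  0.    1.39 -1.41]
s-sball mm 56.57650728187863 l-axis 0.495738617753122
to target tool mm [16.  -0.6  4. ]
t 6.8667 pos [0.4813 0.1924 0.1698] open 0.023278124484995437 F [-13.4   3.5  -5.2] grip 61.10458195209503
yaw err: roll by 0.0007 q [ 0.23 -0.15  1.91  0.    1.4  -1.41]
s-sball mm 56.66421473765077 l-axis 0.495196504304074
to target tool mm [16.  -0.6  9.1]
```

```bash
python3 -m handwheel '[{"tx":-0.2,"ty":0,"tz":-2.5,"roll":0},{"tx":-0.2,"ty":0,"tz":-2.5,"roll":0},{"tx":-0.3,"ty":0,"tz":-2.5,"roll":0},{"tx":-0.3,"ty":0,"tz":-2.5,"roll":0},{"tx":-0.3,"ty":0,"tz":-2.5,"roll":0},{"tx":0,"ty":0,"tz":0,"roll":0},{"tx":0,"ty":0,"tz":0,"roll":0}]' >/dev/null; python3 pose.py; python3 - <<'E'
from h import *
im=grab('scene')[0]
cv2.imwrite('pics/lift.png',cv2.resize(im[120:210,235:355],None,fx=6,fy=6,interpolation=cv2.INTER_CUBIC)[:,:,::-1])
E
```

```text
t 7.45 pos [0.4829 0.1925 0.1825] open 0.02323384473934745 F [-13.    2.9  -6.4] grip 60.66717982292175
yaw err: roll by 0.0006 q [ 0.23 -0.15  1.89  0.    1.42 -1.41]
s-sball mm 58.29189419624758 l-axis 0.4975194679232575
to target tool mm [17.4 -0.6 21.9]
```

View pics/lift.png

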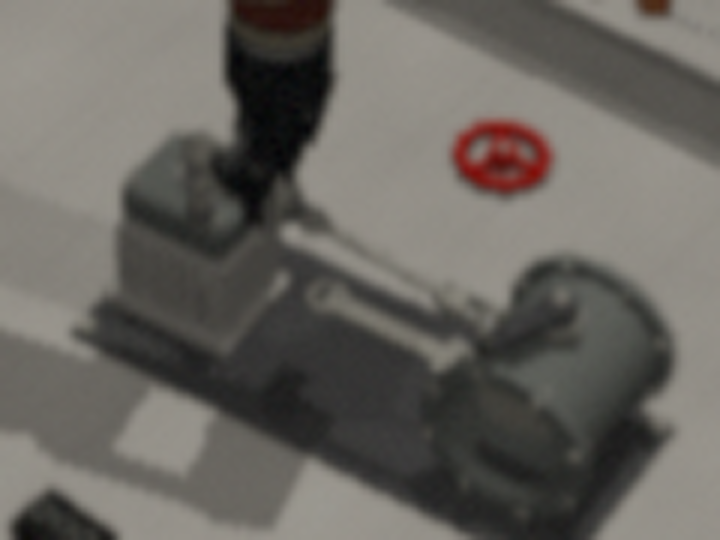

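The rod rises with the gripper: its flange is at (310,215), against (310,235) before in the same frame. Continuing along the arc.

```bash
python3 -m handwheel '[{"tx":-0.4,"ty":0,"tz":-3,"roll":0},{"tx":-0.4,"ty":0,"tz":-3,"roll":0},{"tx":-0.4,"ty":0,"tz":-3,"roll":0},{"tx":-0.5,"ty":0,"tz":-3,"roll":0},{"tx":-0.5,"ty":0,"tz":-3,"roll":0},{"tx":-0.6,"ty":0,"tz":-3,"roll":0},{"tx":-0.6,"ty":0,"tz":-3,"roll":0},{"tx":-0.6,"ty":0,"tz":-3,"roll":0},{"tx":0,"ty":0,"tz":-1.5,"roll":0},{"tx":0,"ty":0,"tz":0,"roll":0},{"tx":0,"ty":0,"tz":0,"roll":0},{"tx":0,"ty":0,"tz":0,"roll":0}]' >/dev/null; python3 pose.py; python3 - <<'E'
from h import *
im=grab('scene')[0]; grab('top')
cv2.imwrite('pics/lift2.png',cv2.resize(im[120:210,235:355],None,fx=6,fy=6,interpolation=cv2.INTER_CUBIC)[:,:,::-1])
a=.077;u=np.array([np.cos(a),np.sin(a)])
for n in('scene','top'):
    P=cloud(load(n)).reshape(-1,3); s=P[:,:2]@u-.438; l=P[:,:2]@[-u[1],u[0]]-.1543
    for lo in range(-30,220,10):
        m=(s*1e3>=lo)&(s*1e3<lo+10)&(abs(l)<.008)&(P[:,2]>.165)&(P[:,2]<.27)
        if m.sum()>1: print(n,lo+5,m.sum(),(np.percentile(P[m,2],[10,50,90])*1e3).round())
E
```

```text
t 8.5 pos [0.4861 0.1927 0.207 ] open 0.023007275712141343 F [-13.3   3.2  -6.1] grip 72.96105103567243
yaw err: roll by 0.0006 q [ 0.23 -0.16  1.86  0.    1.47 -1.42]
s-sball mm 61.52452140963571 l-axis 0.47317080896414065
to target tool mm [20.  -0.6 46.4]
scene 5 16 [177. 212. 250.]
scene 15 11 [166. 242. 252.]
scene 25 3 [245. 248. 250.]
scene 75 6 [212. 229. 234.]
scene 85 9 [211. 227. 233.]
scene 95 8 [212. 220. 224.]
scene 105 12 [211. 216. 225.]
scene 115 5 [209. 215. 217.]
scene 125 5 [206. 208. 212.]
scene 135 5 [204. 207. 213.]
scene 145 4 [203. 205. 210.]
scene 155 5 [197. 206. 211.]
scene 165 7 [194. 202. 206.]
scene 175 3 [195. 198. 201.]
scene 185 3 [195. 195. 196.]
scene 195 4 [189. 190. 192.]
scene 205 6 [183. 190. 194.]
scene 215 10 [184. 193. 197.]
top -5 13 [246. 251. 256.]
top 5 12 [254. 255. 258.]
top 15 13 [250. 253. 255.]
top 25 6 [237. 238. 242.]
top 35 2 [238. 238. 238.]
top 165 3 [202. 203. 203.]
top 175 8 [198. 198. 199.]
top 185 9 [196. 198. 200.]
top 195 14 [190. 194. 195.]
top 205 15 [193. 195. 198.]
top 215 15 [191. 193. 196.]
```

View pics/lift2.png

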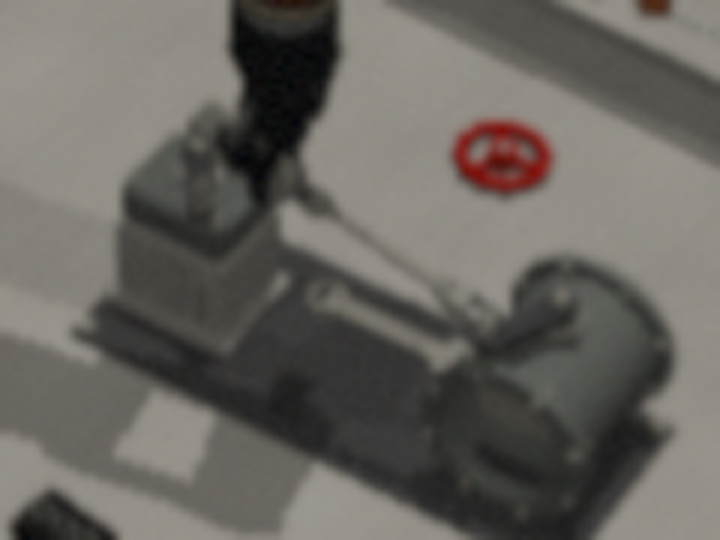

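The picture shows the head at (205,125), well clear of the ball at (200,150). The rod slopes down to the damper, and the depth readings put the socket about 60 mm above the ball. I'll let it settle, check and hand in.

```bash
python3 -m handwheel '[{"tx":0,"ty":0,"tz":0,"roll":0},{"tx":0,"ty":0,"tz":0,"roll":0},{"tx":0,"ty":0,"tz":0,"roll":0},{"tx":0,"ty":0,"tz":0,"roll":0},{"tx":0,"ty":0,"tz":0,"roll":0},{"tx":0,"ty":0,"tz":0,"roll":0}]' >/dev/null; python3 pose.py; python3 -c "
from h import *
print(abs(ctrl.get_obs()['dq']).max()); print(ctrl.finish_job())"
```

```text
t 9.1 pos [0.4861 0.1927 0.207 ] open 0.023059132398979287 F [-12.7   3.5  -6.8] grip 72.9585525020957
yaw err: roll by 0.0006 q [ 0.23 -0.16  1.86  0.    1.47 -1.42]
s-sball mm 61.51940741920603 l-axis 0.4696780593807237
to target tool mm [20.  -0.6 46.5]
0.002199285099780628
the job is handed in; nothing more can be done
None
```

The job is handed in, with no verdict shown: I pulled the air damper's collar back to its stop and lifted the rod off the ball; the gripper holds it still with the socket about 6 cm above the ball, and I did not touch the gas linkage or loose parts (9.1 s used).

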